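# Poke a stuck bearing up out of its nest from below

## Robot

A 7-joint arm with a two-finger parallel gripper is mounted at the origin on a cart in front of the work surface, level with it; the furniture and walls round the work are solid. World frame = base frame: x ahead of the robot, y to its left, z up, the work surface at z = 0. Lengths are in m, angles in rad, forces in N, time in s.
With the tool pointing down it reaches from about 0.425 to 0.925 m from the base axis. Payload 6.8 kg.
Tool frame: the origin (TCP) lies midway between the tips of the shut fingers; the grasp point (between the pads) lies 19 mm behind it; z points along the fingers, y is the line along which they close (so a half turn about z gives the same grasp; the last joint's range is limited). The gripper opens to 85 mm and grips with 20 to 120 N. Pads are 22 mm wide; open, the fingers measure 114 mm over their backs; the gripper's body (76 mm by 85 mm) begins 54 mm behind the grasp point. The pads swing forward as they close: fully open they stand 13 mm farther back than shut.
Start: joints at [1.196, 0.477, 0.022, 1.555, -0.011, 1.109, -0.083], TCP at [0.178, -0.651, 0.231] pointing down, gripper open.
Joint ranges: [-2.96, 2.96], [-0.34, 2.1], [-1.41, 1.46], [0.24, 2.44], [-1.37, 4.51], [0.17, 1.92], [-2.96, 2.96]. Speed limits (rad/s): [2.39, 2.39, 3.14, 3.14, 3.14, 3.14, 3.14].

## Interface

Orientations are given as a unit quaternion [w, x, y, z].
In Python, from station import bot, imaging gives the robot as it stands.
- The arm moves only by the tool move_arm, never from a script. Its argument "commands" is a list that holds one entry, the list of rows, each a list of 7 numbers: the shift along the tool's x, y, z in m, then the turn, a rotation vector about the tool's x, y, z in degrees, then the finger opening in m, from 0 to 0.0854. In form: [[[x, y, z, rx, ry, rz, grip], ...]]. A call has 1 to 20 rows; each row shifts and turns the commanded pose from where the row before left it, along the tool's axes as they then stand; what a row does not reach is not made up. A row lasts 1/8 s, in which the tool goes at most 62.5 mm and 10.7 degrees, less where a joint would pass 70% of its speed; a pose out of reach is approached as far as the arm can. A call is refused whole if a number of a shift passes 0.0625 or a number of a turn 10.7, either way. A call with a gripper value outside its range is refused whole. The fingers move at their own pace and stop on an object; "squeeze" is the grip in N (left out, the last holds). Time passes only in rows, so rows that do not move let the fingers close. It gives the time, the measured TCP pose, the force, the opening and the grip force at its end, in the units of the state.
- bot.get_obs(): the state, without advancing time (a new reading comes with each control period).
- imaging.read_camera(name): name is "scene" or "side" or "wrist"; returns the picture (400x640x3 uint8, red, green, blue); there is no depth.
- imaging.calibration(name): a dict with "intrinsics" (3x3 intrinsics, pixels), "extrinsics" (4x4, takes a point from camera to world coordinates); the wrist camera has in their place "mount" (4x4, takes a point from camera to tool coordinates, whose origin is the TCP and whose axes are the flange's). Camera axes: x right, y down, z forward; pixel columns grow to the right and rows downward; lengths in m; the calibration is good to about 2 mm. The wrist camera is an equidistant fisheye: a pixel r from the principal point sees the ray r / f radians off the axis. A picture is of the moment at which its call begins: read the wrist's pose just before it. calibration takes no time and is no camera call.
- bot.hand_in(): hands the job in; it is judged then, once.
The state is a dict: "t": time; "q": joint angles; "joint_vel": joint speeds; "joint_torque": joint torques, N m; "eef_pos": TCP position; "tool_rot": TCP orientation; "contact_force": force on the tool from outside, world axes, zero at the start; "torque": the same for the moment, N m; "gripper_width": opening from 0.0 (shut) to 1.0 (fully open); "grasp_force": force on a finger pad.
Only numpy, scipy, OpenCV 4.12 (cv2) and the standard library are available. Lean on these libraries where they do the work, as an engineer would, in place of code of your own. Each camera call takes 0.05 s, during which the arm holds its last target. There are 200 camera calls.

## Task

The bearing is stuck down in its spring-jawed nest. Take the C-shaped ejector hook by the rubber grip, pass its foot under the nest from the open front, feel gently with its pin for the hidden access hole, and poke the bearing up from below until it stands about 10 mm proud of the nest but is still held by the jaws. Then bring the hook out and stand it upright on the table in front of the nest, clear of it; do not touch the bearing with the gripper, force anything, or disturb the bottle and the cup.

Things in the scene. Friction and masses are not known exactly. Their poses are not given: they have to be found in the camera images.
- nest: Bench nest screwed down, bare metal, 100 x 196 x 97 mm: two upright cheeks (inner faces at y -62 and +62 mm, x -40 to +40 mm) carry a pocket block 64 to 90 mm high; jaw covers on top reach 97 mm. Origin on the table under the pocket's centre; x points from the open front (robot's side) to the open back, y from cheek to cheek, z up.
- nest_pocket (a point): Centre of the mouth of the nest's round pocket (49.2 mm), 90 mm above the table; axes as the nest. Four spring jaws, at x and y = -24 and +24 mm, 72 to 90 mm high, pinch the bearing from the sides: pushing it up takes about 5 to 20 N, and the jaws hold it wherever it is left.
- nest_under (a point): Point under the pocket's centre on the flat underside of the backing plate, 58 mm above the table (54 x 54 mm, 6 mm thick, clamped, does not give; the bearing rests on it). The round access hole (12 mm) through it lies 7 mm off this point, in any direction: the plate can be clamped at any angle, so the hole's side is unknown, not reported and not visible from above.
- bearing: Sealed steel ball bearing on a solid hub, 48 mm diameter, 26 mm tall, solid flat underside, 120 g. Origin at the centre of its underside; z up. At the start it is fully home: underside 64 mm above the table, top face flush with the pocket block.
- hook: Ejector hook, C-shaped steel tool, about 250 g, 98 x 56 x 132 mm, stands by itself. Origin on its underside, straight below the pin; x points from the upright spine (x -73 to -59 mm, 20 mm wide) to the C's open end, z up. Foot 8 mm thick, 24 mm wide, x -75 to +15 mm, with a 56 mm wide cross piece below the spine. Upper bar over the foot, 110 to 130 mm high, to x +25 mm.
- hook_pin (a point): Tip of the hook's upright pin (8 mm diameter, straight, 24 mm long above the foot), 32 mm above the hook's underside; axes as the hook.
- hook_grip (a point): Centre of the rubber grip on the hook's upper bar, straight above the pin, 120 mm above the underside; the grip is 46 mm long along the hook's x, 18 mm wide in y (the direction to close on), 24 mm tall.
- oil_bottle: Bystander: small standing oil bottle with a red nozzle, 49 x 49 x 150 mm; origin under its centre.
- cup: Bystander: small white plastic cup, 54 mm diameter, 70 mm tall, standing; origin under its centre.

How it is judged:
On the way:
1. the bearing has been raised at least 6 mm by the hook's pin, which is in the access hole (z of bearing in the frame of nest above 0.07 m and z of hook_pin in the frame of nest above 0.067 m and horizontal distance between hook_pin and nest below 0.015 m), for 0.1 s.
At the end, for the whole second after the job is handed in: The bearing stands 6 to 15 mm above its seat, level within 0.15 rad, within 5 mm of the pocket's centre; the hook stands upright on the table (tilt under 0.08 rad), released, its pin over 62 mm in front of the pocket's centre (nest -x) and within 300 mm of it; all at rest (z of bearing in the frame of nest between 0.07 and 0.079 m and horizontal distance between bearing and nest below 0.005 m and angle between bearing's own z axis and vertical below 0.15 rad and linear speed of each of bearing, hook below 0.01 m/s and angle between hook's own z axis and vertical below 0.08 rad and height (world z) of hook below 0.006 m and x of hook_pin in the frame of nest below -0.062 m and horizontal distance between hook_pin and nest below 0.3 m); the robot touches nothing.
It fails at once if the hook pressed on the nest or its backing plate with more than 30 N (contact force between hook and nest above 30 N).
It fails at once if the hook pressed on the bearing with more than 30 N (contact force between hook and bearing above 30 N).
It fails at once if the gripper or arm touched the bearing (contact force between any of the fingers, the arm and bearing above 0.5 N).
It fails at once if the bearing was pushed right out of the nest (z of bearing in the frame of nest above 0.086 m).
It fails at once if the bottle or the cup was disturbed (distance of any of oil_bottle, cup from where it was at the start of the episode above 0.02 m).
It also fails if it takes over 72 s, if anything falls off the work surface, if the arm or the gripper's body presses on something with over 40 N, if the wrist force passes 120 N, or if a joint passes its speed limit or range.

## Working session

There is one attempt and no reset: what is moved stays moved. The work goes in short steps, Python scripts to look and compute and a tool call to move; the robot and the scene stay as the last step left them, time stands still between calls to the robot, and variables do not carry over. Pictures are saved under pics/ and viewed, at most 10 in all, crops included, and the job is handed in when it is done.

Besides the shell and the picture viewer there is one more tool, called after "Call:" as name(argument=value, ...), one argument or row to a line, values as JSON. move_arm: Moves the arm, as the interface text tells. Its arguments: {"type":"object","properties":{"commands":{"type":"array","items":{"type":"array","items":{"type":"array","items":{"type":"number"}}}},"squeeze":{"type":"number"}},"required":["commands"]}

```bash
mkdir -p pics; python3 - <<'E'
from station import bot, imaging
import cv2, numpy as np
for n in ("scene","side"):
    cv2.imwrite(f"pics/{n}0.png", imaging.read_camera(n)[:,:,::-1])
    c=imaging.calibration(n); print(n,np.round(c["intrinsics"],1).tolist(),np.round(c["extrinsics"],3).tolist())
c=imaging.calibration("wrist");print({k:np.round(v,3).tolist() if hasattr(v,'shape') else v for k,v in c.items()})
o=bot.get_obs();print({k:np.round(v,3).tolist() for k,v in o.items()})
E
```

```text
scene [[481.6, 0.0, 316.5], [0.0, 481.6, 203.9], [0.0, 0.0, 1.0]] [[-0.086, -0.835, 0.543, -0.27], [-0.996, 0.076, -0.04, 0.046], [-0.008, -0.545, -0.839, 1.268], [0.0, 0.0, 0.0, 1.0]]
side [[375.9, 0.0, 327.4], [0.0, 375.9, 205.0], [0.0, 0.0, 1.0]] [[-0.987, -0.124, 0.104, 0.368], [-0.161, 0.769, -0.619, 0.77], [-0.003, -0.628, -0.779, 1.071], [0.0, 0.0, 0.0, 1.0]]
{'intrinsics': [[309.707, 0.0, 318.181], [0.0, 309.707, 197.321], [0.0, 0.0, 1.0]], 'mount': [[-0.0, -0.953, -0.304, 0.078], [1.0, -0.001, 0.001, 0.001], [-0.001, -0.304, 0.953, -0.144], [0.0, 0.0, 0.0, 1.0]]}
{'t': 0.1, 'q': [1.196, 0.478, 0.022, 1.556, -0.012, 1.109, -0.083], 'joint_vel': [0.0, -0.002, -0.001, -0.002, -0.0, -0.002, 0.001], 'joint_torque': [0.005, -59.776, 1.614, -28.196, 0.013, 0.005, -0.0], 'eef_pos': [0.178, -0.651, 0.23], 'tool_rot': [-0.001, 0.991, 0.133, -0.0], 'contact_force': [0.474, -0.284, 0.171], 'torque': [-0.01, -0.044, -0.003], 'grasp_force': 0.0, 'gripper_width': 0.999}
```

View pics/scene0.png

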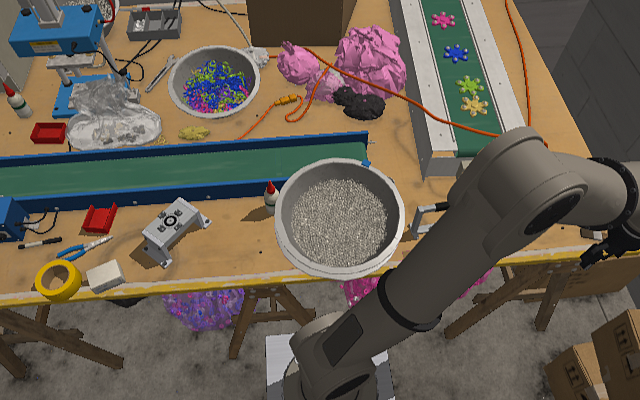

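View pics/side0.png

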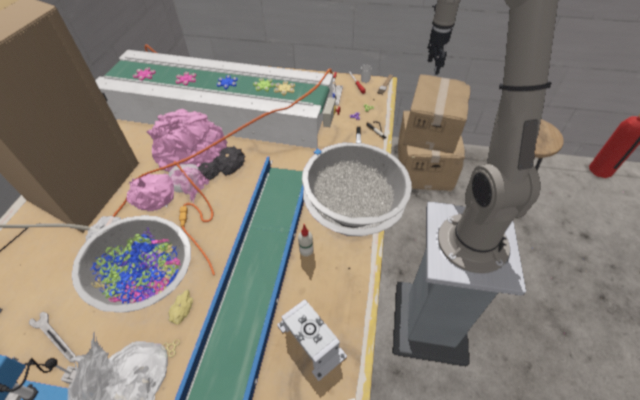

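```bash
python3 - <<'E'
import cv2, numpy as np
s=cv2.imread("pics/scene0.png");d=cv2.imread("pics/side0.png")
def c(i,x,y,w,h): return cv2.resize(i[y:y+h,x:x+w],(400,300),interpolation=cv2.INTER_CUBIC)
cv2.imwrite("pics/c1.png",np.vstack([np.hstack([c(s,400,190,80,60),c(d,310,60,100,75)]),np.hstack([c(s,130,185,100,75),c(d,260,290,120,90)])]))
E
```

```text
(no output)
```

View pics/c1.png

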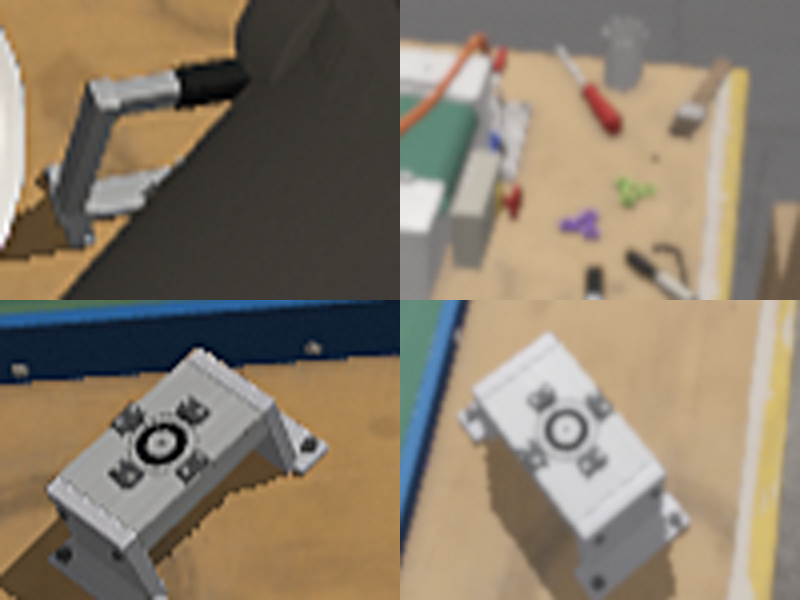

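```bash
cat > h.py <<'E'
import numpy as np, cv2
from station import bot, imaging
from scipy.spatial.transform import Rotation as R
def ray(cam,p):
    c=imaging.calibration(cam);K=c["intrinsics"];E=np.array(c["extrinsics"])
    d=np.array([(p[0]-K[0][2])/K[0][0],(p[1]-K[1][2])/K[1][1],1]);return E[:3,3],E[:3,:3]@d
def onz(cam,p,z):
    o,d=ray(cam,p);return np.round(o+d*(z-o[2])/d[2],4)
def tri(p,q):
    a,u=ray("scene",p);b,v=ray("side",q);s=np.linalg.lstsq(np.c_[u,-v],b-a,rcond=None)[0]
    x,y=a+s[0]*u,b+s[1]*v;return np.round((x+y)/2,4),np.linalg.norm(x-y)
def tool():
    o=bot.get_obs();q=o["tool_rot"];return np.array(o["eef_pos"]),R.from_quat([q[1],q[2],q[3],q[0]]).as_matrix()
def wray(p,T):
    c=imaging.calibration("wrist");K=c["intrinsics"];M=np.array(c["mount"]);e=np.array([p[0]-K[0][2],p[1]-K[1][2]])
    r=np.linalg.norm(e);th=r/K[0][0];d=np.r_[e/r*np.sin(th),np.cos(th)] if r>0 else np.array([0,0,1.])
    P,Q=T;return P+Q@M[:3,3],Q@M[:3,:3]@d
def wonz(p,T,z):
    o,d=wray(p,T);return np.round(o+d*(z-o[2])/d[2],4)
E
python3 - <<'E'
from h import *
f=lambda x,y:(130+x/4,185+(y-300)/4)
g=lambda x,y:(260+(x-400)*.3,290+(y-300)*.3)
print(tri(f(162,443),g(567,430)),onz("scene",f(162,443),.09),onz("side",g(567,430),.09))
for p in [(200,349),(275,405),(130,540),(50,490)]: print("sc",onz("scene",f(*p),.097))
for p in [(550,335),(663,470),(585,535),(475,385)]: print("sd",onz("side",g(*p),.097))
h=lambda x,y:(400+x/5,190+y/5)
for p in [(92,82),(100,108),(250,70),(180,90)]: print("hook",onz("scene",h(*p),.13))
print("foot",onz("scene",h(180,168),.008),onz("scene",h(92,208),.008),"spinebase",onz("scene",h(80,240),0),onz("scene",h(50,175),0.008))
print("side grip end",onz("side",(310+195*.25,60+268*.25),.12))
print("bottle",onz("scene",(270,206),0),onz("side",(305,254),0))
E
```

```text
(array([0.4767, 0.4119, 0.0864]), np.float64(0.0009410726923114969)) [0.4749 0.4106 0.09  ] [0.4759 0.4136 0.09  ]
sc [0.5493 0.3869 0.097 ]
sc [0.4953 0.3297 0.097 ]
sc [0.3936 0.4242 0.097 ]
sc [0.4387 0.4837 0.097 ]
sd [0.5042 0.3399 0.097 ]
sd [0.3959 0.435  0.097 ]
sd [0.4467 0.4923 0.097 ]
sd [0.5555 0.3918 0.097 ]
hook [ 0.434  -0.2923  0.13  ]
hook [ 0.4167 -0.2933  0.13  ]
hook [ 0.4339 -0.3822  0.13  ]
hook [ 0.4243 -0.3402  0.13  ]
foot [ 0.4435 -0.3692  0.008 ] [ 0.4208 -0.3106  0.008 ] spinebase [ 0.4041 -0.3013  0.    ] [ 0.4457 -0.2899  0.008 ]
side grip end [ 0.4369 -0.3913  0.12  ]
bottle [0.558  0.1312 0.    ] [0.5503 0.1359 0.    ]
```

Call:
move_arm(
  commands=[
    [[0.034,-0.02,-0.012,0,0,-10,0.0854],[0.034,-0.015,-0.012,0,0,-10,0.0854],[0.033,-0.009,-0.012,0,0,-10,0.0854],[0.033,-0.003,-0.012,0,0,-10,0.0854],[0.033,0.003,-0.012,0,0,-10,0.0854],[0.033,0.008,-0.012,0,0,-10,0.0854],[0.033,0.014,-0.012,0,0,-10,0.0854],[0.033,0.02,-0.012,0,0,-10,0.0854],[0,0,0,0,0,-10,0.0854],[0,0,0,0,0,0,0.0854]],
  ],
)

```text
t: 1.35
eef_pos: [0.3594, -0.4309, 0.327]
tool_rot: [-0.0, 0.607, 0.795, -0.0]
contact_force: [-0.7, -0.5, 1.2]
gripper_width: 1.0
grasp_force: 0.0
```

```bash
python3 - <<'E'
from h import *
T=tool();print(T)
w=imaging.read_camera("wrist");s=imaging.read_camera("scene");np.savez("T1.npz",p=T[0],q=T[1])
cv2.imwrite("pics/w1.png",w[:,:,::-1]);cv2.imwrite("pics/s1.png",s[:,:,::-1])
cv2.imwrite("pics/m1.png",np.vstack([w,s])[:,:,::-1][:, :][::1])
m=np.vstack([w[:,:,::-1],s[150:350,:,::-1]]);cv2.imwrite("pics/m1.png",m)
E
```

```text
(array([ 0.35942415, -0.43089521,  0.32704422]), array([[-2.62592643e-01,  9.64906679e-01, -4.52372726e-04],
       [ 9.64906700e-01,  2.62592788e-01,  2.97604020e-04],
       [ 4.05949922e-04, -3.58348848e-04, -9.99999853e-01]]))
```

View pics/m1.png

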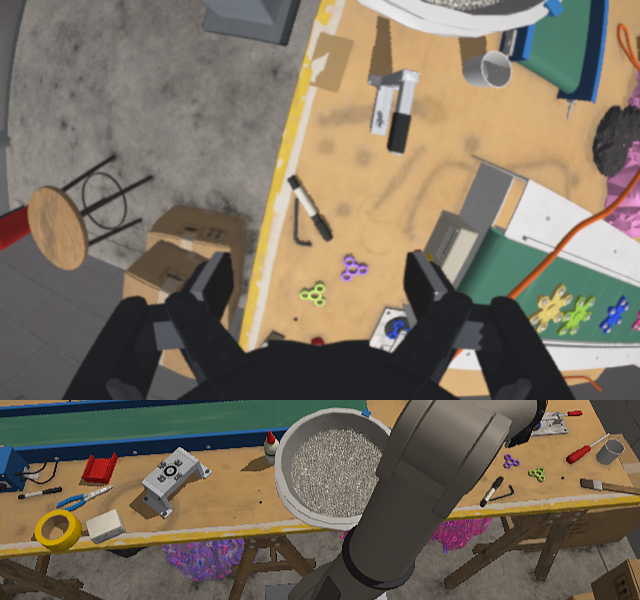

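```bash
python3 - <<'E'
import cv2,numpy as np
w=cv2.imread("pics/w1.png");cv2.imwrite("pics/c2.png",cv2.resize(w[20:170,340:540],(800,600),interpolation=cv2.INTER_CUBIC))
E
```

```text
(no output)
```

View pics/c2.png

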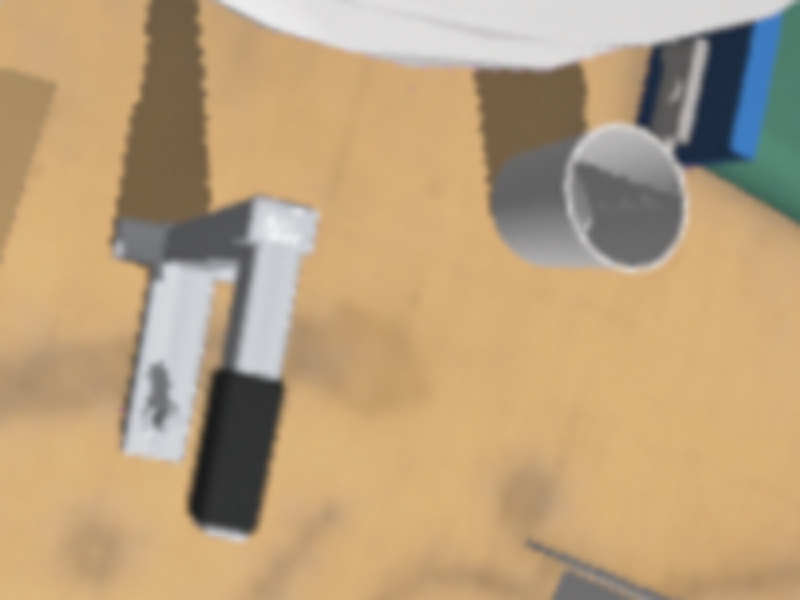

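```bash
python3 - <<'E'
from h import *
d=np.load("T1.npz");T=(d["p"],d["q"]);f=lambda x,y:(340+x/4,20+y/4)
for n,p,z in [("spineTR",(320,210),.13),("spineTL",(260,198),.13),("gripR0",(282,380),.132),("gripR1",(257,531),.132),("gripL0",(236,374),.132),("barend",(243,537),.13),("footL0",(152,265),.008),("footL1",(124,453),.008),("footR1",(182,461),.008),("footR0",(212,268),.008),("cuprim",(627,197),.07)]:print(n,wonz(f(*p),T,z))
E
```

```text
spineTR [ 0.4395 -0.2916  0.13  ]
spineTL [ 0.4219 -0.2943  0.13  ]
gripR0 [ 0.4421 -0.3418  0.132 ]
gripR1 [ 0.4484 -0.3849  0.132 ]
gripL0 [ 0.4288 -0.3443  0.132 ]
barend [ 0.4455 -0.3879  0.13  ]
footL0 [ 0.4186 -0.3099  0.008 ]
footL1 [ 0.4286 -0.3813  0.008 ]
footR1 [ 0.451  -0.3778  0.008 ]
footR0 [ 0.4408 -0.3039  0.008 ]
cuprim [ 0.5675 -0.2305  0.07  ]
```

Call:
move_arm(
  commands=[
    [[0,0,0,0,0,7.2,0.0854],[0.0136,0.0218,0.02,0,0,0,0.0854],[0.0136,0.0218,0.02,0,0,0,0.0854],[0.0136,0.0217,0.02,0,0,0,0.0854],[0.0135,0.0217,0.02,0,0,0,0.0854],[0,0,0,0,0,0,0.0854]],
  ],
)

```text
t: 2.2
eef_pos: [0.4383, -0.3633, 0.2454]
tool_rot: [-0.002, 0.655, 0.755, 0.0]
contact_force: [0.0, 0.1, 1.1]
gripper_width: 0.999
grasp_force: 0.0
```

```bash
python3 - <<'E'
from h import *
T=tool();print(T)
w=imaging.read_camera("wrist");np.savez("T2.npz",p=T[0],q=T[1])
cv2.imwrite("pics/w2.png",cv2.resize(w[150:350,200:440,::-1],(720,600),interpolation=cv2.INTER_CUBIC))
E
```

```text
(array([ 0.43829653, -0.36328384,  0.24542773]), array([[-0.14108559,  0.98999465, -0.00233533],
       [ 0.98999187,  0.1410923 ,  0.00301086],
       [ 0.00331024, -0.00188717, -0.99999274]]))
```

View pics/w2.png

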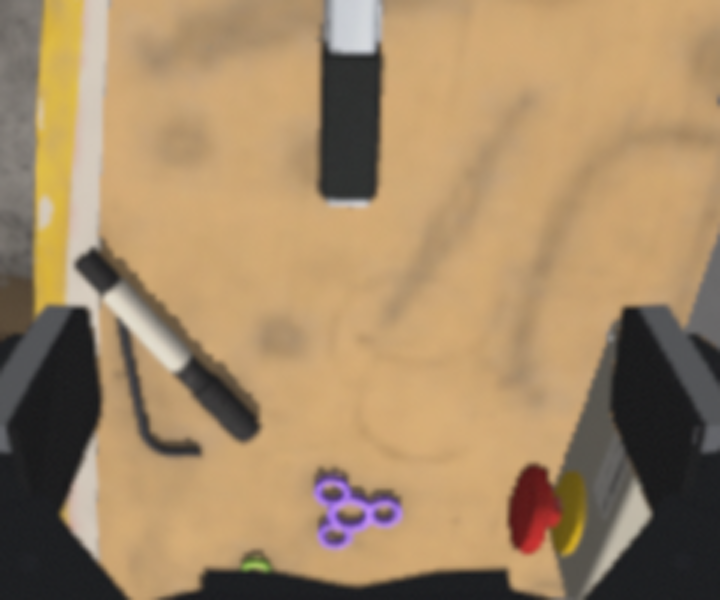

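```bash
python3 - <<'E'
from h import *
d=np.load("T2.npz");T=(d["p"],d["q"])
c=[wonz((200+x/3,150+y/3),T,.132) for x,y in[(325,50),(380,50),(377,198),(321,196)]];c=np.array(c);print(c)
m=c.mean(0);v=(c[2]+c[3]-c[0]-c[1])/2;print(m,np.degrees(np.arctan2(v[1],v[0])),np.linalg.norm(v),T[1].T@(m-T[0]))
E
```

```text
[[ 0.4274 -0.3428  0.132 ]
 [ 0.4428 -0.3406  0.132 ]
 [ 0.4485 -0.385   0.132 ]
 [ 0.432  -0.3867  0.132 ]]
[ 0.437675 -0.363775  0.132   ] -83.34664189463707 0.04444935320114346 [-0.00077402 -0.00047055  0.11342688]
```

Call:
move_arm(
  commands=[
    [[-0.0008,-0.0005,0.024,0,0,0,0.0854],[0,0,0.024,0,0,0,0.0854],[0,0,0.024,0,0,0,0.0854],[0,0,0.024,0,0,0,0.0854],[0,0,0.024,0,0,0,0.0854],[0,0,0.022,0,0,0,0.0854],[0,0,0,0,0,0,0.0854]],
  ],
)

```text
t: 3.12
eef_pos: [0.4358, -0.3671, 0.1045]
tool_rot: [-0.001, 0.657, 0.754, -0.001]
contact_force: [0.7, -1.4, -0.5]
gripper_width: 0.996
grasp_force: 0.0
```

Call:
move_arm(
  commands=[
    [[0,0,0,0,0,0,0.03],[0,0,0,0,0,0,0.012],[0,0,0,0,0,0,0.005],[0,0,0,0,0,0,0.0],[0,0,0,0,0,0,0],[0,0,0,0,0,0,0],[0,0,0,0,0,0,0]],
  ],
  squeeze=80,
)

```text
t: 4.0
eef_pos: [0.438, -0.3665, 0.106]
tool_rot: [0.001, 0.656, 0.755, -0.0]
contact_force: [-1.4, -0.5, 5.8]
gripper_width: 0.197
grasp_force: 78.5
```

```bash
python3 - <<'E'
from h import *
print(tri((339,215),(356,185)),tri((276,211),(388,162)))
E
```

```text
(array([ 0.4131, -0.0647,  0.1477]), np.float64(0.0041373285896990795)) (array([0.3127, 0.0828, 0.3885]), np.float64(0.0427061254582877))
```

Call:
move_arm(
  commands=[
    [[0,0,-0.01,0,0,0,0],[0,0,-0.03,0,0,0,0],[0,0,-0.045,0,0,0,0],[0,0,-0.045,0,0,0,0],[0,0,-0.04,0,0,0,0],[0,0,-0.02,0,0,0,0],[0,0,0,0,0,0,0]],
  ],
)

```text
t: 4.88
eef_pos: [0.4383, -0.3662, 0.2968]
tool_rot: [0.001, 0.655, 0.755, 0.0]
contact_force: [0.4, 0.2, -2.8]
gripper_width: 0.196
grasp_force: 78.2
```

Call:
move_arm(
  commands=[
    [[0.015,0.004,-0.015,0,0,0,0],[0.03,0.008,-0.015,0,0,0,0],[0.044,0.009,0,0,0,0,0],[0.044,0.009,0,0,0,0,0],[0.044,0.009,0,0,0,0,0],[0.044,0.009,0,0,0,0,0],[0.044,0.009,0,0,0,0,0],[0.044,0.009,0,0,0,0,0],[0.044,0,0,0,0,0,0],[0.044,0,0,0,0,0,0],[0.044,0,0,0,0,0,0],[0.044,0,0,0,0,0,0],[0.044,0,0,0,0,0,0],[0.044,0,0,0,0,0,0],[0.03,0,0,0,0,0,0],[0.01,0,0,0,0,0,0],[0,0,0,0,0,0,0],[0,0,0,0,0,0,0]],
  ],
)

```text
t: 7.12
eef_pos: [0.417, 0.2488, 0.325]
tool_rot: [0.0, 0.656, 0.755, -0.001]
contact_force: [0.2, -0.7, -1.7]
gripper_width: 0.193
grasp_force: 78.2
```

```bash
python3 - <<'E'
from h import *
T=tool();print(T)
w=imaging.read_camera("wrist");np.savez("T3.npz",p=T[0],q=T[1]);cv2.imwrite("pics/w3f.png",w[:,:,::-1])
cv2.imwrite("pics/w3.png",cv2.resize(w[0:240,160:480,::-1],(800,600),interpolation=cv2.INTER_CUBIC))
E
```

```text
(array([0.41698152, 0.24876035, 0.32499097]), array([[-1.38951662e-01,  9.90299064e-01, -4.47306074e-04],
       [ 9.90298507e-01,  1.38951035e-01, -1.21524761e-03],
       [-1.14130493e-03, -6.11827213e-04, -9.99999162e-01]]))
```

View pics/w3.png

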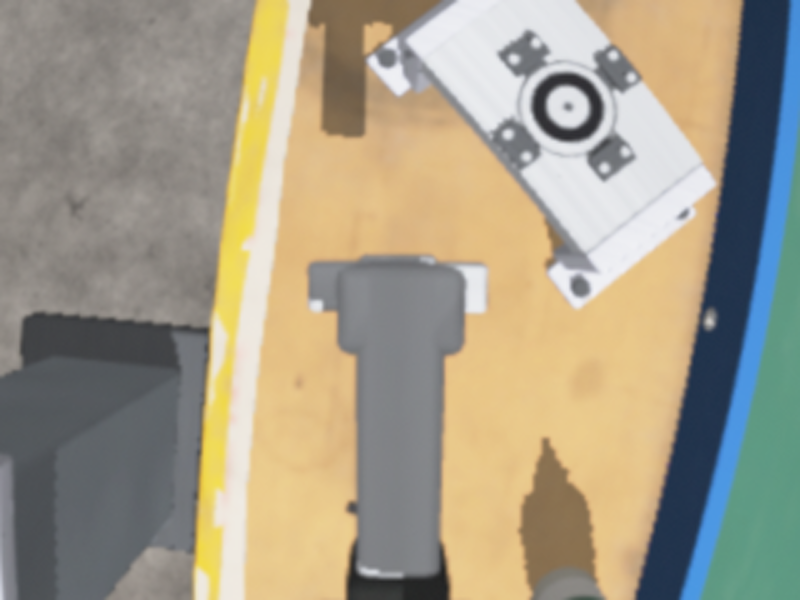

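```bash
python3 - <<'E'
from h import *
d=np.load("T3.npz");T=(d["p"],d["q"]);f=lambda x,y:(160+x/2.5,y/2.5)
print("c",wonz(f(568,106),T,.09))
J=np.array([wonz(f(*p),T,.097) for p in[(523.5,52.5),(616,67.5),(515.5,143),(611,157)]]);print(J,J.mean(0))
for a,b in[(0,1),(2,3),(2,0),(3,1)]:
  v=J[b]-J[a];print(np.degrees(np.arctan2(v[1],v[0])),np.linalg.norm(v[:2]))
a,b=wonz(f(578,0),T,.09),wonz(f(700,160),T,.09);v=a-b;print("back",np.degrees(np.arctan2(v[1],v[0])))
# hook yaw in tool: bar edges
for z in(.205+.13,): print([T[1].T@(wonz(f(*p),T,.219+.13)-T[0]) for p in[(357,380),(443,380),(357,560),(441,560)]])
E
```

```text
c [0.4792 0.4113 0.09  ]
[[0.4531 0.4324 0.097 ]
 [0.4988 0.4348 0.097 ]
 [0.4554 0.3863 0.097 ]
 [0.5024 0.3889 0.097 ]] [0.477425 0.4106   0.097   ]
3.0062070770257625 0.04576297630180976
3.16632651900353 0.04707185995900304
92.85620639680424 0.046157339611377114
94.48460600954455 0.04604096002474318
back 136.84761026599458
[array([ 0.0566921 , -0.00526591, -0.02407053]), array([ 0.05672561,  0.00816908, -0.02407879]), array([ 0.02636999, -0.00578423, -0.02403561]), array([ 0.02640526,  0.00835786, -0.0240443 ])]
```

Call:
move_arm(
  commands=[
    [[0,0,0,0,0,-5,0],[0,0,0,0,0,-10,0],[0,0,0,0,0,-10,0],[0,0,0,0,0,-10,0],[0,0,0,0,0,-10,0],[0,0,0,0,0,-10,0],[0,0,0,0,0,-10,0],[0,0,0,0,0,-10,0],[0,0,0,0,0,-10,0],[0,0,0,0,0,-10,0],[0,0,0,0,0,-10,0],[0,0,0,0,0,-10,0],[0,0,0,0,0,-10,0],[0.002,0.016,0.02,0,0,-5,0],[0.002,0.016,0.03,0,0,0,0],[0.002,0.016,0.03,0,0,0,0],[0.0014,0.0169,0.02,0,0,0,0],[0,0,0,0,0,0,0],[0,0,0,0,0,0,0]],
  ],
)

```text
t: 9.55
eef_pos: [0.3657, 0.2887, 0.2261]
tool_rot: [0.001, -0.407, 0.914, -0.0]
contact_force: [-0.1, 0.4, -1.9]
gripper_width: 0.193
grasp_force: 78.3
```

```bash
cat > go.py <<'E'
# python3 go.py nx ny hz : tool-frame move bringing the pin to nest (nx,ny), hook underside at hz
import sys
from h import *
N=np.array([.4765,.4112]);Y=np.radians(47.8);Rn=np.array([[np.cos(Y),-np.sin(Y)],[np.sin(Y),np.cos(Y)]])
off=np.array([.0022,0,.106-.0]) 
P,Q=tool();o=bot.get_obs()
pin=P+Q@np.array([.0022,0,0]);n=Rn.T@(pin[:2]-N)
print("pin in nest",np.round(n*1e3,1),"hook z mm",round((P[2]-.106)*1e3,1),"F nest",np.round(np.r_[Rn.T@np.array(o["contact_force"][:2]),o["contact_force"][2]],1))
hook_yaw=np.degrees(np.arctan2(-Q[1,0],-Q[0,0]));print("hook yaw",hook_yaw,"tilt",Q[:2,2],"t",o["t"])
if len(sys.argv)>1:
    a=[float(v) for v in sys.argv[1:]];w=np.r_[N+Rn@a[:2],a[2]+.106];print("move",np.round(Q.T@(w-P-Q@np.array([.0022,0,0])),4),"rz",hook_yaw-47.8)
E
python3 go.py -.17 0 .01
```

```text
pin in nest [-167.4   -0.2] hook z mm 120.1 F nest [ 0.2  0.4 -1.9]
hook yaw 47.99362973463475 tilt [0.00118448 0.00022999] t 9.55
move [0.0027 0.0003 0.1101] rz 0.1936297346347544
```

Call:
move_arm(
  commands=[
    [[0.0027,0.0003,0.015,0,0,0,0],[0,0,0.03,0,0,0,0],[0,0,0.03,0,0,0,0],[0,0,0.025,0,0,0,0],[0,0,0.01,0,0,0,0],[0,0,0,0,0,0,0],[0,0,0,0,0,0,0]],
  ],
)

```text
t: 10.42
eef_pos: [0.3629, 0.2878, 0.1161]
tool_rot: [0.001, -0.407, 0.913, 0.0]
contact_force: [0.0, 0.6, -2.5]
gripper_width: 0.197
grasp_force: 78.2
```

```bash
python3 go.py 0 0 .01; python3 - <<'E'
from h import *
s=imaging.read_camera("scene");d=imaging.read_camera("side");w=imaging.read_camera("wrist")
c=lambda i,x,y,ww,h:cv2.resize(i[y:y+h,x:x+ww,::-1],(400,300),interpolation=cv2.INTER_CUBIC)
cv2.imwrite("pics/c4.png",np.vstack([np.hstack([c(s,120,180,120,90),c(d,270,280,120,90)]),np.hstack([c(w,0,0,640,400),c(w,180,180,240,180)])]))
E
```

```text
pin in nest [-169.9    1.3] hook z mm 10.1 F nest [ 0.4  0.4 -2.5]
hook yaw 48.07178829650565 tilt [0.00118694 0.00098106] t 10.425
move [-0.1699 -0.0021  0.0004] rz 0.2717882965056546
```

View pics/c4.png

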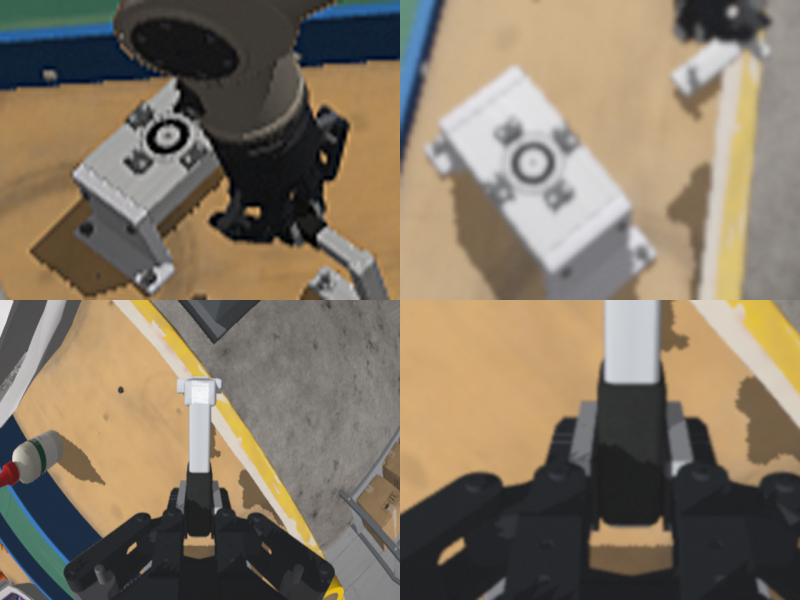

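Call:
move_arm(
  commands=[
    [[-0.01,-0.001,0,0,0,0,0],[-0.02,-0.001,0,0,0,0,0],[-0.025,0,0,0,0,0,0],[-0.025,0,0,0,0,0,0],[0,0,0,0,0,0,0]],
  ],
)

```text
t: 11.2
eef_pos: [0.4188, 0.3475, 0.1156]
tool_rot: [0.001, -0.407, 0.913, 0.001]
contact_force: [-0.4, -0.8, -2.7]
gripper_width: 0.196
grasp_force: 78.4
```

```bash
python3 go.py 0 0 .01
```

```text
pin in nest [-88.1  -0. ] hook z mm 9.6 F nest [-0.8 -0.2 -2.7]
hook yaw 48.04652562275453 tilt [0.00053934 0.00243134] t 11.2
move [-0.0881 -0.0004 -0.0002] rz 0.2465256227545325
```

Call:
move_arm(
  commands=[
    [[-0.02,-0.0004,-0.002,0,0,0.25,0],[-0.025,0,-0.003,0,0,0,0],[-0.025,0,-0.003,0,0,0,0],[-0.011,0,-0.002,0,0,0,0],[0,0,0,0,0,0,0],[0,0,0,0,0,0,0]],
  ],
)

```text
t: 11.95
eef_pos: [0.4711, 0.4044, 0.1249]
tool_rot: [-0.001, -0.406, 0.914, -0.0]
contact_force: [-0.7, 0.2, -2.2]
gripper_width: 0.19
grasp_force: 78.2
```

```bash
python3 go.py -.007 0 .02
```

```text
pin in nest [-10.8  -0.6] hook z mm 18.9 F nest [-0.3  0.7 -2.2]
hook yaw 47.85508508465133 tilt [-0.00064538 -0.00130869] t 11.95
move [-0.0038  0.0006 -0.0011] rz 0.05508508465133133
```

Call:
move_arm(
  commands=[
    [[-0.0025,0.0006,-0.002,0,0,0,0],[0,0,-0.002,0,0,0,0],[0,0,0,0,0,0,0],[0,0,0,0,0,0,0]],
  ],
)

```text
t: 12.45
eef_pos: [0.4731, 0.4075, 0.1293]
tool_rot: [0.0, -0.405, 0.914, -0.0]
contact_force: [0.8, -0.2, -2.5]
gripper_width: 0.194
grasp_force: 78.2
```

```bash
python3 go.py -.007 0 .026
```

```text
pin in nest [-7.2 -0. ] hook z mm 23.3 F nest [ 0.4 -0.7 -2.5]
hook yaw 47.829792199402604 tilt [ 5.84005739e-05 -7.80785329e-05] t 12.45
move [-0.0002  0.     -0.0027] rz 0.02979219940260691
```

Now feel up at (-7,0).

Call:
move_arm(
  commands=[
    [[0,0,-0.0015,0,0,0,0],[0,0,-0.0015,0,0,0,0],[0,0,-0.001,0,0,0,0],[0,0,0,0,0,0,0]],
  ],
)

```text
t: 12.95
eef_pos: [0.4729, 0.4072, 0.1323]
tool_rot: [-0.001, -0.405, 0.914, -0.0]
contact_force: [1.3, 2.6, -13.1]
gripper_width: 0.195
grasp_force: 78.3
```

Call:
move_arm(
  commands=[
    [[0,0,0.003,0,0,0,0],[-0.0009,0.0035,0,0,0,0,0],[0,0,-0.0015,0,0,0,0],[0,0,-0.0015,0,0,0,0],[0,0,0,0,0,0,0]],
  ],
)

```text
t: 13.58
eef_pos: [0.4706, 0.4107, 0.1324]
tool_rot: [-0.001, -0.406, 0.914, 0.0]
contact_force: [-0.4, 4.7, -15.0]
gripper_width: 0.195
grasp_force: 78.5
```

```bash
python3 go.py -.0061 .0035 .026
```

```text
pin in nest [-6.5  4. ] hook z mm 26.4 F nest [  3.2   3.5 -15. ]
hook yaw 47.86043710096254 tilt [-0.0012818   0.00040938] t 13.575
move [-0.0004 -0.0005  0.0004] rz 0.06043710096254529
```

Next angle 120: (-3.5, 6.1).

Call:
move_arm(
  commands=[
    [[0,0,0.003,0,0,0,0],[-0.0028,0.0023,0,0,0,0,0],[0,0,-0.0015,0,0,0,0],[0,0,-0.0013,0,0,0,0],[0,0,0,0,0,0,0]],
  ],
)

```text
t: 14.2
eef_pos: [0.4714, 0.4142, 0.1324]
tool_rot: [-0.0, -0.405, 0.914, 0.0]
contact_force: [2.0, 4.2, -14.2]
gripper_width: 0.19
grasp_force: 78.7
```

```bash
python3 go.py -.0035 .0061 .026
```

```text
pin in nest [-3.4  5.8] hook z mm 26.4 F nest [  4.5   1.4 -14.2]
hook yaw 47.834777738345146 tilt [-0.00039757  0.00036087] t 14.2
move [0.0001 0.0003 0.0004] rz 0.034777738345148634
```

Call:
move_arm(
  commands=[
    [[0,0,0.003,0,0,0,0],[-0.0034,0.0011,0,0,0,0,0],[0,0,-0.0015,0,0,0,0],[0,0,-0.0013,0,0,0,0],[0,0,0,0,0,0,0]],
  ],
)

```text
t: 14.82
eef_pos: [0.4727, 0.4175, 0.1323]
tool_rot: [-0.0, -0.405, 0.914, 0.0]
contact_force: [1.8, 2.1, -12.6]
gripper_width: 0.196
grasp_force: 79.1
```

```bash
python3 go.py 0 .007 .026
```

```text
pin in nest [-0.1  7. ] hook z mm 26.3 F nest [  2.8   0.  -12.6]
hook yaw 47.843150747307696 tilt [-0.00042971  0.00027094] t 14.825
move [-0.0001 -0.      0.0003] rz 0.04315074730769908
```

Angle 60: (3.5, 6.1).

Call:
move_arm(
  commands=[
    [[0,0,0.003,0,0,0,0],[-0.0035,-0.0009,0,0,0,0,0],[0,0,-0.0015,0,0,0,0],[0,0,-0.0013,0,0,0,0],[0,0,0,0,0,0,0]],
  ],
)

```text
t: 15.45
eef_pos: [0.4759, 0.4194, 0.1323]
tool_rot: [-0.0, -0.405, 0.914, 0.0]
contact_force: [0.4, 1.9, -9.5]
gripper_width: 0.199
grasp_force: 79.3
```

```bash
python3 go.py .0035 .0061 .026
```

```text
pin in nest [3.5 5.9] hook z mm 26.3 F nest [ 1.7  1.  -9.5]
hook yaw 47.82629516646304 tilt [-5.63438542e-05  1.00373934e-04] t 15.45
move [-0.      0.0002  0.0003] rz 0.02629516646304353
```

Angle 30: (6.1, 3.5).

Call:
move_arm(
  commands=[
    [[0,0,0.003,0,0,0,0],[-0.0026,-0.0025,0,0,0,0,0],[0,0,-0.0015,0,0,0,0],[0,0,-0.0018,0,0,0,0],[0,0,0,0,0,0,0]],
  ],
)

```text
t: 16.08
eef_pos: [0.4794, 0.4194, 0.1323]
tool_rot: [-0.0, -0.405, 0.914, -0.0]
contact_force: [2.0, 2.2, -11.1]
gripper_width: 0.192
grasp_force: 79.1
```

```bash
python3 go.py .0061 .0035 .026
```

```text
pin in nest [5.9 3.4] hook z mm 26.3 F nest [  3.   -0.1 -11.1]
hook yaw 47.83122697528359 tilt [-0.0003911 -0.0002295] t 16.075
move [-0.0002  0.0001  0.0003] rz 0.031226975283594527
```

Call:
move_arm(
  commands=[
    [[0,0,0.003,0,0,0,0],[-0.0011,-0.0034,0,0,0,0,0],[0,0,-0.0015,0,0,0,0],[0,0,-0.0015,0,0,0,0],[0,0,0,0,0,0,0]],
  ],
)

```text
t: 16.7
eef_pos: [0.4828, 0.4179, 0.1323]
tool_rot: [-0.0, -0.405, 0.914, -0.0]
contact_force: [0.8, 1.9, -10.8]
gripper_width: 0.193
grasp_force: 79.1
```

```bash
python3 go.py .0061 -.0035 .026
```

```text
pin in nest [ 7.  -0.2] hook z mm 26.3 F nest [  1.9   0.7 -10.8]
hook yaw 47.82700364080562 tilt [-0.00016479 -0.000282  ] t 16.7
move [ 0.0009 -0.0033  0.0003] rz 0.02700364080562423
```

Call:
move_arm(
  commands=[
    [[0,0,0.003,0,0,0,0],[0.0009,-0.0033,0,0,0,0,0],[0,0,-0.0015,0,0,0,0],[0,0,-0.0015,0,0,0,0],[0,0,0,0,0,0,0]],
  ],
)

```text
t: 17.32
eef_pos: [0.4846, 0.415, 0.1325]
tool_rot: [-0.0, -0.405, 0.914, -0.0]
contact_force: [1.2, -0.3, -8.7]
gripper_width: 0.191
grasp_force: 79.4
```

```bash
python3 go.py .0035 -.0061 .026
```

```text
pin in nest [ 6.1 -3.4] hook z mm 26.5 F nest [ 0.6 -1.  -8.7]
hook yaw 47.827129457711656 tilt [-0.00022922 -0.00041216] t 17.325
move [ 0.0026 -0.0027  0.0005] rz 0.0271294577116592
```

Call:
move_arm(
  commands=[
    [[0,0,0.003,0,0,0,0],[0.0026,-0.0027,0,0,0,0,0],[0,0,-0.0015,0,0,0,0],[0,0,-0.0017,0,0,0,0],[0,0,0,0,0,0,0]],
  ],
)

```text
t: 17.95
eef_pos: [0.4849, 0.4119, 0.1336]
tool_rot: [0.0, -0.405, 0.914, 0.0]
contact_force: [-0.3, -0.3, -2.1]
gripper_width: 0.194
grasp_force: 80.4
```

```bash
python3 go.py 0 -.007 .026
```

```text
pin in nest [ 3.9 -5.7] hook z mm 27.6 F nest [-0.4  0.1 -2.1]
hook yaw 47.83474780126145 tilt [0.00046826 0.0004855 ] t 17.95
move [ 0.0039 -0.0013  0.0016] rz 0.03474780126145305
```

Call:
move_arm(
  commands=[
    [[0,0,-0.001,0,0,0,0],[0,0,-0.001,0,0,0,0],[0,0,-0.001,0,0,0,0],[0,0,-0.0005,0,0,0,0],[0,0,0,0,0,0,0]],
  ],
)

```text
t: 18.58
eef_pos: [0.4848, 0.4116, 0.1367]
tool_rot: [0.0, -0.405, 0.914, -0.0]
contact_force: [-0.2, 0.4, -2.4]
gripper_width: 0.196
grasp_force: 80.4
```

Call:
move_arm(
  commands=[
    [[0,0,-0.0005,0,0,0,0],[0,0,-0.0005,0,0,0,0],[0,0,-0.0005,0,0,0,0],[0,0,0,0,0,0,0]],
  ],
)

```text
t: 19.08
eef_pos: [0.4848, 0.4116, 0.1381]
tool_rot: [-0.0, -0.405, 0.914, -0.0]
contact_force: [0.5, -0.6, -3.2]
gripper_width: 0.195
grasp_force: 80.3
```

Call:
move_arm(
  commands=[
    [[0,0,-0.0005,0,0,0,0],[0,0,-0.0005,0,0,0,0],[0,0,-0.0005,0,0,0,0],[0,0,-0.0003,0,0,0,0],[0,0,0,0,0,0,0]],
  ],
)

```text
t: 19.7
eef_pos: [0.4847, 0.411, 0.1394]
tool_rot: [-0.0, -0.405, 0.914, -0.0]
contact_force: [1.4, -0.1, -13.2]
gripper_width: 0.197
grasp_force: 78.9
```

Call:
move_arm(
  commands=[
    [[0,0,-0.0005,0,0,0,0],[0,0,-0.0005,0,0,0,0],[0,0,-0.0005,0,0,0,0],[0,0,-0.0005,0,0,0,0],[0,0,0,0,0,0,0]],
  ],
)

```text
t: 20.32
eef_pos: [0.4847, 0.4114, 0.142]
tool_rot: [-0.0, -0.405, 0.914, -0.0]
contact_force: [0.7, -0.2, -12.5]
gripper_width: 0.194
grasp_force: 79.0
```

Call:
move_arm(
  commands=[
    [[0,0,-0.0005,0,0,0,0],[0,0,-0.0006,0,0,0,0],[0,0,-0.0006,0,0,0,0],[0,0,-0.0006,0,0,0,0],[0,0,-0.0006,0,0,0,0],[0,0,-0.0006,0,0,0,0],[0,0,-0.0006,0,0,0,0],[0,0,-0.0006,0,0,0,0],[0,0,-0.0005,0,0,0,0],[0,0,0,0,0,0,0]],
  ],
)

```text
t: 21.58
eef_pos: [0.4848, 0.4117, 0.1473]
tool_rot: [0.0, -0.405, 0.914, -0.0]
contact_force: [-0.2, -0.6, -12.2]
gripper_width: 0.197
grasp_force: 79.0
```

Call:
move_arm(
  commands=[
    [[0,0,-0.0006,0,0,0,0],[0,0,-0.0006,0,0,0,0],[0,0,0,0,0,0,0],[0,0,0,0,0,0,0],[0,0,0.002,0,0,0,0],[0,0,0.004,0,0,0,0],[0,0,0.006,0,0,0,0],[0,0,0.006,0,0,0,0],[0,0,0.006,0,0,0,0],[0,0,0.006,0,0,0,0],[0,0,0,0,0,0,0]],
  ],
)

```text
t: 22.95
eef_pos: [0.4845, 0.4113, 0.1177]
tool_rot: [-0.001, -0.405, 0.914, -0.0]
contact_force: [-0.2, -0.4, -2.1]
gripper_width: 0.19
grasp_force: 80.4
```

```bash
python3 go.py -.17 0 .01
```

```text
pin in nest [ 3.3 -5.9] hook z mm 11.7 F nest [-0.4 -0.1 -2.1]
hook yaw 47.8383080680672 tilt [-0.00081198 -0.00068892] t 22.95
move [0.1733 0.006  0.0019] rz 0.03830806806720233
```

Call:
move_arm(
  commands=[
    [[0.008,0.0015,0,0,0,0,0],[0.016,0.0015,0,0,0,0,0],[0.022,0.0015,0,0,0,0,0],[0.022,0.0015,0,0,0,0,0],[0.022,0,0,0,0,0,0],[0.016,0,0,0,0,0,0],[0.007,0,0,0,0,0,0],[0,0,0,0,0,0,0],[0,0,0,0,0,0,0]],
  ],
)

```text
t: 24.08
eef_pos: [0.405, 0.3326, 0.1186]
tool_rot: [0.0, -0.405, 0.914, 0.0]
contact_force: [0.6, 0.2, -1.9]
gripper_width: 0.191
grasp_force: 80.4
```

```bash
python3 go.py -.11 0 .00; python3 - <<'E'
from h import *
print([onz("scene",p,0) for p in[(120,287),(260,279)]])
s=imaging.read_camera("scene");d=imaging.read_camera("side")
c=lambda i,x,y,ww,h:cv2.resize(i[y:y+h,x:x+ww,::-1],(400,300),interpolation=cv2.INTER_CUBIC)
cv2.imwrite("pics/c5.png",np.hstack([c(s,120,180,120,90),c(d,270,280,120,90)]))
E
```

```text
pin in nest [-1.085e+02  1.000e-01] hook z mm 12.6 F nest [ 0.5 -0.3 -1.9]
hook yaw 47.81800006891062 tilt [0.00045299 0.00096392] t 24.075
move [ 0.0015 -0.0001  0.0126] rz 0.018000068910623668
[array([0.3233, 0.564 , 0.    ]), array([0.3125, 0.1678, 0.    ])]
```

View pics/c5.png

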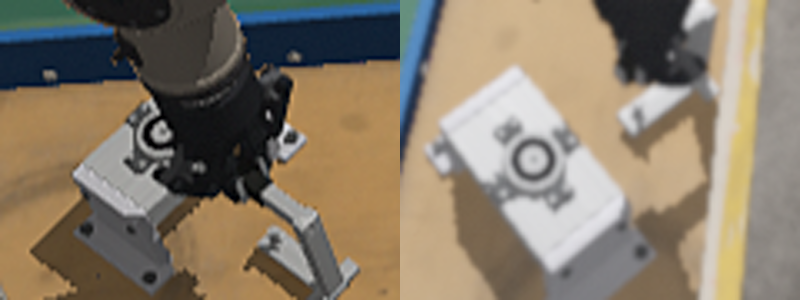

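Call:
move_arm(
  commands=[
    [[0.0015,0,0.004,0,0,0,0],[0,0,0.004,0,0,0,0],[0,0,0.003,0,0,0,0],[0,0,0.001,0,0,0,0],[0,0,0.0005,0,0,0,0],[0,0,0,0,0,0,0],[0,0,0,0,0,0,0]],
  ],
)

```text
t: 25.05
eef_pos: [0.4035, 0.3309, 0.1061]
tool_rot: [0.0, -0.405, 0.914, -0.0]
contact_force: [-0.5, -1.5, 1.6]
gripper_width: 0.196
grasp_force: 80.9
```

Call:
move_arm(
  commands=[
    [[0,0,0,0,0,0,0.03],[0,0,0,0,0,0,0.05],[0,0,0,0,0,0,0.05],[0,0,0,0,0,0,0.05],[0,0,0,0,0,0,0.05]],
  ],
  squeeze=20,
)

```text
t: 25.68
eef_pos: [0.4035, 0.3308, 0.1059]
tool_rot: [0.0, -0.405, 0.914, -0.0]
contact_force: [0.0, 1.0, 0.7]
gripper_width: 0.587
grasp_force: 0.0
```

Call:
move_arm(
  commands=[
    [[0,0,-0.005,0,0,0,0.05],[0,0,-0.01,0,0,0,0.05],[0,0,-0.02,0,0,0,0.05],[0,0,-0.03,0,0,0,0.05],[0,0,-0.03,0,0,0,0.05],[0,0,-0.03,0,0,0,0.05],[0,0,-0.02,0,0,0,0.05],[0,0,0,0,0,0,0.05],[0,0,0,0,0,0,0.05]],
  ],
)

```text
t: 26.8
eef_pos: [0.4033, 0.3302, 0.2502]
tool_rot: [-0.001, -0.405, 0.914, -0.0]
contact_force: [-0.3, -0.5, -0.1]
gripper_width: 0.589
grasp_force: 0.0
```

```bash
python3 - <<'E'
from h import *
s=imaging.read_camera("scene");d=imaging.read_camera("side");T=tool();w=imaging.read_camera("wrist")
c=lambda i,x,y,ww,h:cv2.resize(i[y:y+h,x:x+ww,::-1],(400,300),interpolation=cv2.INTER_CUBIC)
cv2.imwrite("pics/c6.png",np.vstack([np.hstack([c(s,120,180,120,90),c(d,270,280,120,90)]),np.hstack([c(w,0,0,640,400),c(d,270,200,120,90)])]))
E
```

```text
(no output)
```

View pics/c6.png

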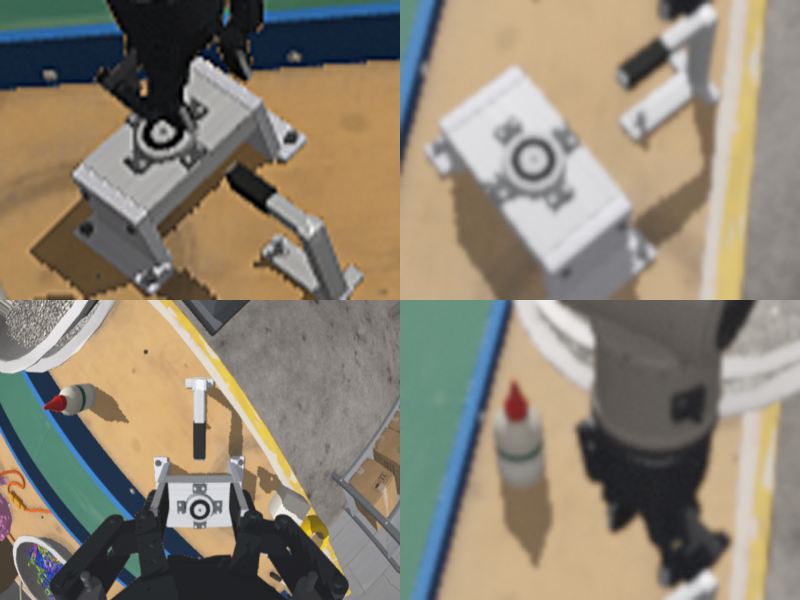

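The final picture shows the hook standing upright in front of the nest, the bearing proud and level, the bottle still upright in place, and the gripper clear. The cup isn't in these views, but the arm went nowhere near it.

```bash
python3 -c "
from station import bot
print(bot.hand_in())"
```

```text
the job is handed in; nothing more can be done
None
```

The job is handed in, with no verdict shown: the bearing stands about 10 mm proud by the arm's height reading and is still held by the jaws, and the hook is upright and released in front of the nest, its pin about 110 mm from the pocket's centre.

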